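# Feed one barrel blank

### The job

The catch tray of the barrel-blank feeder has been left drawn out: push it with your fingertips all the way home under the mouth of the chute. Then press the round pad of the rocker fully down once, so that the gate at its other end lifts and the first brass blank rolls into the tray, and let the rocker come back up so that the next blanks stay waiting behind the closed gate. Do not touch the gate or the blanks, pick nothing up, and leave the other things on the bench where they are.

Things in the scene. Friction and masses are not known exactly. Their poses are not given: they have to be found in the camera images.
- feeder: Fixed bench feeder: grey base plate 320 x 70 x 10 mm under a steel chute, 22 mm wide inside, sloping down 10 degrees to an open mouth. Origin on the bench top under the chute's middle line, below the lead blank. +y points up the chute, -y to its mouth (y = -51 mm) and the tray, -x to the rocker's pad, z up. Chute and blanks reach 110 mm above the bench, the two pivot posts (x = -62 mm) 92 mm.
- tray (a joint): Slide of the catch tray, m: 0 = home under the chute's mouth (hard stop), grows as it is drawn out along the feeder's -y axis, at most 0.065. Starts drawn out 35 to 60 mm. It slides stiffly (about 4 N) and stays where it is left.
- tray_face (a point): Centre of the outer face of the tray's walnut end board, the face to push on: upright, 50 mm wide, 48 mm high (14 to 62 mm above the bench; this point 38 mm up), facing the feeder's -y. Push along the feeder's +y. Axes as the feeder's. Behind the 8 mm board is an open trough 109 mm long, 24 mm wide inside, floor 26 to 34 mm up, sloping to the board; a blank comes to rest on edge against it.
- lever (a joint): Rocker, rad: 0 = at rest (pad up, gate down), 0.46 = pad fully down on its stop, gate lifted. A light spring brings it back: about 1.5 N on the pad starts it, 4 N holds it down. The pad swings 62 mm from a shaft parallel to the chute and sinks 28 mm. As the gate lifts, a keeper rises through the chute floor and holds the next blank: one press lets out one blank, which takes about 1 s to roll out.
- pad (a point): Round steel finger pad, 30 mm across, 5 mm thick, on the rocker's end nearest the robot. This point: centre of its top face; the face tilts up to 17 degrees off level. At rest it lies at x -118, y -11, z 113 mm in the feeder's frame, fully pressed at x -126, y -7, z 85 mm. Press it downwards; nothing else is within 40 mm of it but the bar that carries it.
- gate (a point): Middle of the lower edge of the steel gate, 22 mm wide, on the rocker's far end, hanging across the chute just below the lead blank and moving up and down in front of it. Not to be touched.
- blank1: The lead (lowest, at the gate) of three equal brass blanks, plain discs 44 mm in diameter and 18 mm thick standing on edge in the chute (they roll down it on their own when free). Origin at the disc's centre, its x axis is the disc's axis. Not to be touched.
- blank2: The second of three equal brass blanks, plain discs 44 mm in diameter and 18 mm thick standing on edge in the chute (they roll down it on their own when free). Origin at the disc's centre, its x axis is the disc's axis. Not to be touched.
- blank3: The third, uppermost of three equal brass blanks, plain discs 44 mm in diameter and 18 mm thick standing on edge in the chute (they roll down it on their own when free). Origin at the disc's centre, its x axis is the disc's axis. Not to be touched.
- vise: Bystander, fixed: cast-iron bench vise 80 x 130 mm, holding an upright brass center wheel, 135 mm high in all. Origin under its centre.
- pin_vise: Bystander, loose: steel pin vise lying down, 11 mm thick and 112 mm long along its x. Origin under its middle.
- loupe: Bystander, loose: faceted glass paperweight loupe with a brass band, 57 mm across, 27 mm high. Origin under its centre.
- peg_box: Bystander, loose: open walnut peg box 90 x 52 x 36 mm with pegwood sticks, up to 56 mm high. Origin under its centre.
- bridge: Bystander, loose: brass motion work bridge, 62 x 20 mm, 34 mm high with its post. Origin under its centre.
- wheel: Bystander, loose: brass spoked gear wheel lying flat, 56 mm across, 7 mm high. Origin under its centre.
- oil_cup: Bystander, loose: brass oil cup with a steel lid, 42 mm across, 39 mm high. Origin under its centre.
- screwdriver: Bystander, loose: screwdriver lying down, 130 mm long along its x.

How it is judged (in metres and radians):
On the way, in this order (a step that is already met when the one before it is completed fails the run):
1. the catch tray is pushed home under the chute, the gate still shut (value of joint tray below 0.004 m and value of joint lever below 0.08 rad), for 0.1 s.
2. the pad is pressed fully down with the fingers, the tray still home (value of joint lever above 0.4 rad and contact force between the fingers and lever_c0 above 0.5 N and value of joint tray below 0.006 m), for 0.1 s.
At the end, for the whole second after the job is handed in: The lead blank lies at rest in the catch tray, the tray is home (within 6 mm), the rocker is back up (within 0.06 rad), and the second and third blank wait in the chute, the second at the gate (y of blank1 in the frame of tray_face between 0.008 and 0.113 m and x of blank1 in the frame of tray_face between -0.013 and 0.013 m and z of blank1 in the frame of tray_face between 0 and 0.035 m and linear speed of each of blank1, blank2, blank3 below 0.02 m/s and value of joint tray below 0.006 m and value of joint lever below 0.06 rad and y of blank2 in the frame of feeder between -0.02 and 0.02 m and y of blank3 in the frame of feeder above 0.025 m and z of each of blank2, blank3 in the frame of feeder above 0.05 m); the robot touches nothing.
It fails at once if a blank is touched by the robot (contact force between any of the fingers, the arm and blank1 above 0.3 N or contact force between any of the fingers, the arm and blank2 above 0.3 N or contact force between any of the fingers, the arm and blank3 above 0.3 N).
It fails at once if the gate is touched by the robot (contact force between any of the fingers, the arm and lever_c1 above 0.3 N or contact force between any of the fingers, the arm and lever_c2 above 0.3 N).
It fails at once if a second blank is let out (y of any of blank2, blank3 in the frame of feeder below -0.035 m).
It fails at once if something else on the bench is moved by more than 15 mm or lifted (distance of any of pin_vise, loupe, peg_box, bridge, wheel, oil_cup, screwdriver from where it was at the start of the episode above 0.015 m).
It also fails if it takes over 43 s, if anything falls off the work surface, if the arm or the gripper's body presses on something with over 40 N, if the wrist force passes 120 N, or if a joint passes its speed limit or range.

### The arm

A 6-joint arm with a two-finger parallel gripper is mounted at the origin on the work surface. World frame = base frame: x ahead of the robot, y to its left, z up, the work surface at z = 0. Lengths are in m, angles in degrees, forces in N, time in s.
With the tool pointing down it reaches from about 0.4 to 0.825 m from the base axis. Payload 7 kg.
Tool frame: the origin (TCP) lies midway between the tips of the shut fingers; the grasp point (between the pads) lies r.grip_depth behind it (r.grip_depth is the distance from the TCP to the grasp point, in m); z points along the fingers, y is the direction in which the jaws open and shut (so a half turn about z gives the same grasp; the last joint's range is limited). The gripper opens to 88 mm and grips with 3 to 60 N. Pads are 19 mm wide; open, the fingers measure 130 mm over their backs; the gripper's body (78 mm by 193 mm) begins 47 mm behind the grasp point.
Start: joints at [92.424, 20.546, 0.682, 0, -70.136, -16.507], TCP at [0.164, 0.655, 0.197] pointing down, gripper open.
Joint ranges: [-176.03, 176.03], [-82.01, 121.73], [-58.28, 71.71], [-173.87, 95.51], [-174.79, -0.11], [-173.66, 173.66]. Speed limits (degrees/s): [136.94, 136.94, 172.46, 180, 180, 180].

### API

Orientations are given as [roll, pitch, yaw] about the fixed x, y, z axes, in that order (R = Rz(yaw) Ry(pitch) Rx(roll)).
In Python, from plant import r, imaging, close_job gives the robot as it stands.
- The arm moves only by the tool step_arm, never from a script. Its argument "commands" is a list of rows, each a list of 2 entries, a list of its own where there are three numbers: the shift along the tool's x, y, z in mm, then the turn about the tool's z in degrees. In form: [[[x, y, z], twist], ...]. A call has 1 to 20 rows; each row shifts and turns the commanded pose from where the row before left it, along the tool's axes as they then stand; what a row does not reach is not made up. A row lasts 1/8 s, in which the tool goes at most 62.5 mm and 10.7 degrees, less where a joint would pass 70% of its speed; a pose out of reach is approached as far as the arm can. A call with a gripper value outside its range is refused whole. "gripper" is the closure, from 0 (fully open) to 1 (shut), set as the call begins (left out, the last holds). The fingers move at their own pace and stop on an object; "grip_force" is the grip in N (left out, the last holds). Time passes only in rows, so rows that do not move let the fingers close. It gives the time, the measured TCP pose, the force and the opening at its end, in the units of the state.
- r.get_state(): the state, without advancing time (a new reading comes with each control period).
- imaging.capture(name): name is "side" or "top"; returns a dict with "img" (480x640x3 uint8, red, green, blue), "z_map" (480x640 float32, m along the optical axis (not along the pixel's ray), 0 where there is no reading), "vfov" (degrees; the focal length in pixels is half the picture's height over the tangent of half this angle, whatever the lens; pixels are square), "cx", "cy" (the principal point, pixels), "extrinsics" (4x4, takes a point from camera to world coordinates). Camera axes: x right, y down, z forward; pixel columns grow to the right and rows downward; lengths in m; the calibration is good to about 2 mm. A picture is of the moment at which its call begins.
- close_job(): hands the job in, once; it reports no verdict.
The state is a dict: "time_s": time; "joints": joint angles; "qd": joint speeds; "joint_torque": joint torques, N m; "tcp_pos": TCP position; "eef_rot": TCP orientation; "contact_force": force on the tool from outside, world axes, zero at the start; "moment": the same for the moment, N m; "gripper_width": finger opening in m.
Only numpy, scipy, OpenCV 4.12 (cv2) and the standard library are available. Lean on these libraries where they do the work, as an engineer would, in place of code of your own. Each camera call takes 0.05 s, during which the arm holds its last target.

## Working session

There is one attempt and no reset: what is moved stays moved. The work goes in short steps, Python scripts to look and compute and a tool call to move; the robot and the scene stay as the last step left them, time stands still between calls to the robot, and variables do not carry over. Pictures are saved under pics/ and viewed, and the job is handed in when it is done.

Besides the shell and the picture viewer there is one more tool, called after "Emit:" as name([rows], argument=value, ...), one row to a line, values as JSON. step_arm: Moves the arm, as the interface text tells. Its arguments: {"type":"object","properties":{"commands":{"type":"array","items":{"type":"array"}},"gripper":{"type":"number"},"grip_force":{"type":"number"}},"required":["commands"]}

```bash
ls; mkdir -p pics; python3 - <<'E'
from plant import r, imaging
import cv2,numpy as np
print(r.get_state(), r.grip_depth)
for n in ("side","top"):
    c=imaging.capture(n)
    cv2.imwrite(f"pics/{n}0.png",c["img"][:,:,::-1])
    np.savez(f"pics/{n}0.npz",**c)
    print(n,c["vfov"],c["cx"],c["cy"],c["extrinsics"])
E
```

```text
pics
{'time_s': 0.0, 'joints': array([ 9.24222608e+01,  2.05901430e+01,  6.35260249e-01, -1.88537854e-02,
       -7.01362809e+01, -1.65066913e+01]), 'qd': array([-0.02059212,  0.04112177,  0.0242461 , -0.01029267, -0.03419722,
       -0.11299211]), 'joint_torque': array([-2.25912394e-03, -5.82713306e+01,  2.93063807e+01,  6.99730530e+00,
        7.10398905e-03, -1.50167266e-04]), 'tcp_pos': array([0.16417203, 0.65419085, 0.19645259]), 'eef_rot': array([ 1.79907557e+02, -8.91089708e-03, -1.40908436e+01]), 'contact_force': array([-0.46562746,  0.44453922,  0.32846766]), 'moment': array([ 0.03408266, -0.00423685,  0.00690156]), 'gripper_width': 0.08788276144775882} 0.0188
side 54.59140173834837 324.7338672928958 242.4590644278548 [[ 0.9298071  -0.26424479  0.25619026  0.30367839]
 [-0.36804584 -0.66946923  0.64525438 -0.71274794]
 [ 0.00100639 -0.69425186 -0.71973144  0.91638248]
 [ 0.          0.          0.          1.        ]]
top 53.84666230394449 317.08840544963465 247.66435683731788 [[ 0.1014503  -0.96797593  0.2296311   0.33946903]
 [-0.99482431 -0.09738793  0.02898584 -0.0053698 ]
 [-0.0056943  -0.23138322 -0.97284602  1.13734243]
 [ 0.          0.          0.          1.        ]]
```

View pics/side0.png

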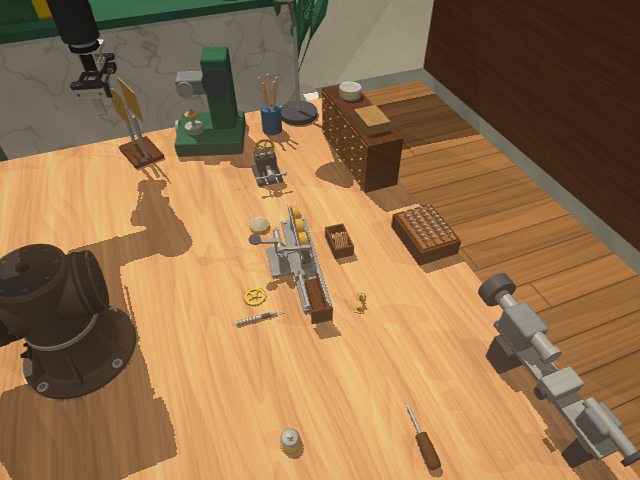

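View pics/top0.png

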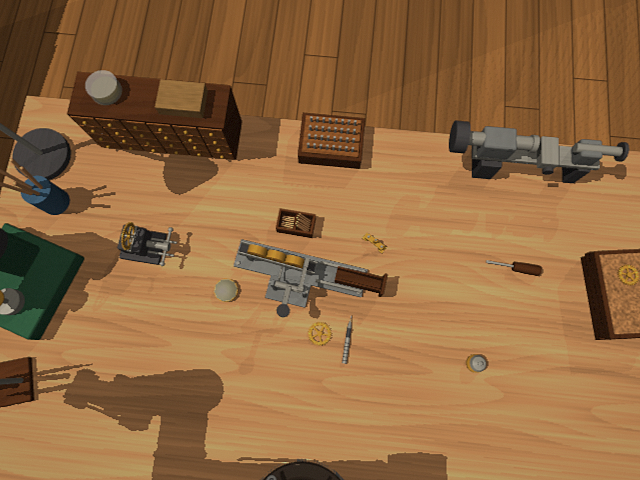

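The side view shows the feeder around (300,260), with the tray end board at about (321,313) and the pad at (255,240). In the top view the pad is at about (283,311) and the board at (383,286). Next I'll zoom in and measure.

```bash
cat > h.py <<'E'
import numpy as np,cv2
def load(f): 
    return dict(np.load(f))
def foc(c): return 240/np.tan(np.radians(float(c["vfov"])/2))
def cloud(c):
    f=foc(c); v,u=np.mgrid[0:480,0:640]; z=c["z_map"]
    P=np.stack([(u-c["cx"])/f*z,(v-c["cy"])/f*z,z],-1)
    E=c["extrinsics"]; return P@E[:3,:3].T+E[:3,3]
def ray(c,u,v,zp):
    f=foc(c);E=c["extrinsics"]
    d=E[:3,:3]@np.array([(u-c["cx"])/f,(v-c["cy"])/f,1]);o=E[:3,3]
    return o+d*(zp-o[2])/d[2]
def proj(c,p):
    E=c["extrinsics"];q=E[:3,:3].T@(np.asarray(p)-E[:3,3]);f=foc(c)
    return np.array([q[0]/q[2]*f+c["cx"],q[1]/q[2]*f+c["cy"]])
def zoom(c,x0,y0,w,h,s,fn):
    im=c["img"][y0:y0+h,x0:x0+w,::-1]
    cv2.imwrite(fn,cv2.resize(im,None,fx=s,fy=s,interpolation=cv2.INTER_CUBIC))
E
python3 - <<'E'
from h import *
s=load("pics/side0.npz");t=load("pics/top0.npz")
zoom(s,220,190,160,150,4,"pics/side0z.png")
zoom(t,200,190,200,150,4,"pics/top0z.png")
for n,c in (("s",s),("t",t)):
    P=cloud(c); ok=c["z_map"]>0
    print(n, ok.mean())
    for u,v in ([(321,316),(255,239),(312,295),(297,212)] if n=="s" else [(383,286),(283,311),(260,253),(300,258),(360,282)]):
        print(u,v,P[v,u])
    b=P[(P[...,2]<.02)&ok&(P[...,0]>.2)&(P[...,0]<.8)&(abs(P[...,1])<.4)]; print("bench",np.median(b[:,2]))
E
```

```text
s 0.9959407552083334
321 316 [ 0.52294039 -0.13810939  0.03747605]
255 239 [0.43711727 0.07999528 0.11318782]
312 295 [ 0.52667365 -0.0692266   0.03031617]
297 212 [0.56738889 0.14719811 0.10085079]
bench -0.0011099779279890587
t 0.9963346354166667
383 286 [ 0.51914728 -0.13329705  0.05834683]
283 311 [0.43382707 0.08399986 0.1146997 ]
260 253 [0.55819131 0.15149402 0.10461375]
300 258 [0.55916304 0.06202963 0.08850232]
360 282 [ 0.52798045 -0.0819097   0.02967315]
bench 1.551170180746908e-05
```

View pics/side0z.png

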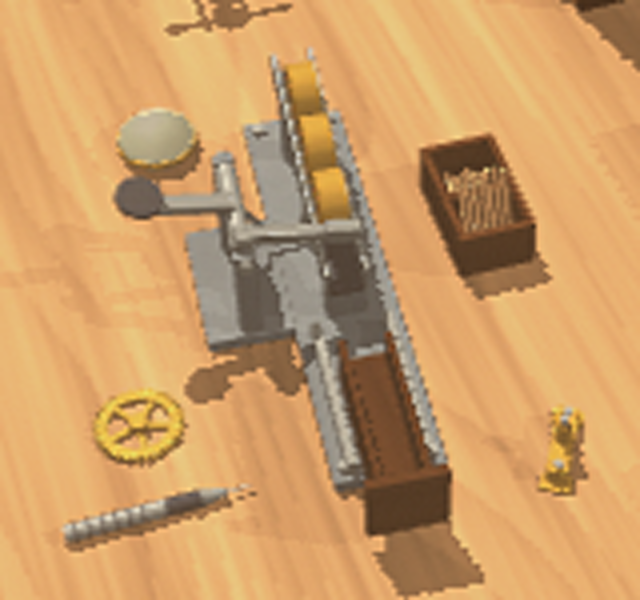

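View pics/top0z.png

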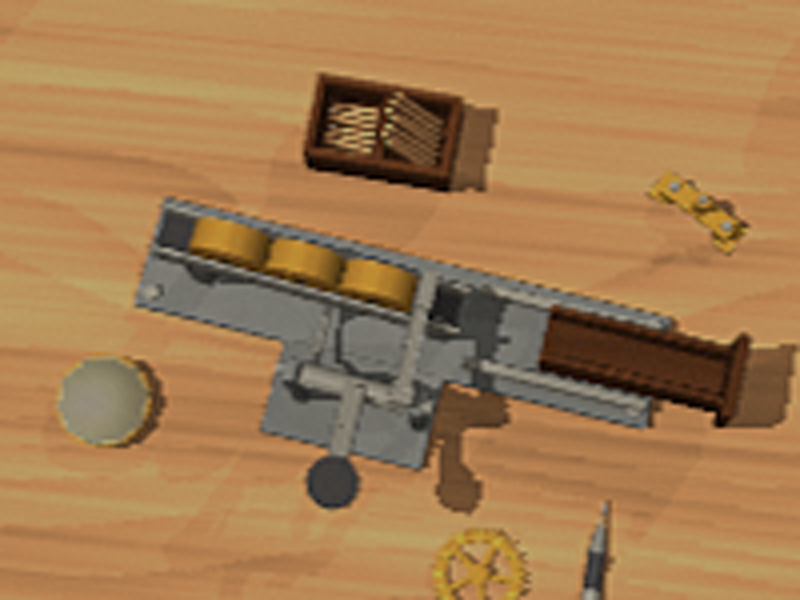

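```bash
python3 - <<'E'
from h import *
for n in ("side","top"):
    c=load(f"pics/{n}0.npz");P=cloud(c);hsv=cv2.cvtColor(c["img"],cv2.COLOR_RGB2HSV)
    H,S,V=hsv[...,0],hsv[...,1],hsv[...,2]
    reg=(P[...,0]>.35)&(P[...,0]<.7)&(P[...,1]>-.2)&(P[...,1]<.3)
    if n=="side": P[...,2]+=0.001
    yb=reg&(H>15)&(H<32)&(S>150)&(P[...,2]>.075)
    nn,l,st,ce=cv2.connectedComponentsWithStats(yb.astype(np.uint8))
    for i in range(1,nn):
        if st[i,4]>15: q=P[l==i];print(n,"brass",st[i],q.mean(0),q.min(0),q.max(0))
    q=P[yb]; 
    d=reg&(V<130)&(P[...,2]>.02)&(P[...,2]<.075)&(P[...,1]<.0)&(H<20)&(P[...,0]<.56)
    q=P[d];print("tray",d.sum(),q.mean(0),q.min(0),q.max(0))
    top=d&(P[...,2]>.054); q=P[top];print("boardtop",top.sum(),q.mean(0),np.percentile(q,[5,95],axis=0))
    print(cv2.minAreaRect((q[:,:2]*1000).astype(np.float32)))
    pad=reg&(P[...,2]>.10)&(P[...,0]<.46)&(P[...,1]>.04)&(P[...,1]<.13)&(V<120)
    q=P[pad];print("pad",pad.sum(),q.mean(0),np.percentile(q,[3,97],axis=0))
    # base plate / grey things
    g=reg&(S<70)&(P[...,2]>.005)&(P[...,2]<.016)
    q=(P[g][:,:2]*1000).astype(np.float32);print("base",g.sum(),cv2.minAreaRect(q))
E
```

```text
side brass [291 205  16  41 288] [0.55815454 0.10894096 0.09347996] [0.54248865 0.05289085 0.07534616] [0.57647535 0.17327384 0.10953851]
tray 793 [ 0.530319   -0.09448109  0.04155775] [ 0.49919916 -0.1439712   0.02001273] [ 0.55777945 -0.02110555  0.06428255]
boardtop 180 [ 0.52755258 -0.11074082  0.05801603] [[ 0.5049212  -0.14108305  0.0542352 ]
 [ 0.55035233 -0.03464507  0.06352182]]
((533.592041015625, -83.4757308959961), (117.2198257446289, 48.72539138793945), 80.45653533935547)
pad 96 [0.43646732 0.08187558 0.11188039] [[0.42425736 0.0702151  0.10524544]
 [0.44859509 0.0951966  0.11698973]]
base 1651 ((517.062255859375, 68.58596801757812), (321.88897705078125, 299.70623779296875), 82.92871856689453)
top brass [248 245  56  22 502] [0.55914106 0.11849971 0.09339157] [0.54306501 0.05481948 0.07543783] [0.57766117 0.18138865 0.11017652]
tray 876 [ 0.53203919 -0.08360822  0.04060019] [ 0.50032244 -0.14018295  0.02005883] [ 0.55702239 -0.02176112  0.06724974]
boardtop 182 [ 0.52873875 -0.1015351   0.05805419] [[ 0.50634965 -0.13775244  0.0541049 ]
 [ 0.55206258 -0.03122424  0.0637433 ]]
((533.0360717773438, -81.47592163085938), (116.35658264160156, 49.386600494384766), 81.50271606445312)
pad 144 [0.43641971 0.08469692 0.1124207 ] [[0.4234018  0.07279752 0.10588112]
 [0.44999953 0.09664874 0.11771289]]
base 2496 ((544.3819580078125, 54.69367980957031), (352.6141052246094, 290.9933776855469), 71.04901123046875)
```

```bash
python3 - <<'E'
from h import *
s=load("pics/side0.npz");t=load("pics/top0.npz")
for nm,c,pts in (("s",s,[(312,309.5,.062),(331.7,307.5,.062),(311.5,323,.014),(331.7,320,.014)]),("t",t,[(386.7,273.7,.062),(382.5,296.2,.062)])):
    for p in pts: print(nm,ray(c,*p).round(4))
# yaw from brass pca + chute
for n,c in(("s",s),("t",t)):
    P=cloud(c);hsv=cv2.cvtColor(c["img"],cv2.COLOR_RGB2HSV);H,S,V=[hsv[...,i] for i in range(3)]
    reg=(P[...,0]>.35)&(P[...,0]<.7)&(P[...,1]>-.2)&(P[...,1]<.3)
    m=reg&(H>15)&(H<32)&(S>150)&(P[...,2]>.075)
    l=cv2.fitLine((P[m][:,:2]*1000).astype(np.float32),cv2.DIST_L2,0,.01,.01).ravel();print(n,"brass yaw",np.degrees(np.arctan2(l[1],l[0]))%180-90,l[2:])
    # front face depth plane
    f=reg&(P[...,1]<-.125)&(P[...,2]>.018)&(P[...,2]<.054)&(P[...,0]<.56)
    q=P[f];print(f.sum(),q.mean(0))
    if f.sum()>20:
        l=cv2.fitLine((q[:,:2]*1000).astype(np.float32),cv2.DIST_HUBER,0,.01,.01).ravel();print("face yaw",np.degrees(np.arctan2(l[1],l[0])))
    # chute high grey points
    g=reg&(S<80)&(P[...,2]>.02)&(P[...,2]<.12)&(P[...,0]>.5)&(P[...,1]<.01)
    q=P[g];print("rails",g.sum(),np.percentile(q,[2,50,98],axis=0).round(3).tolist())
E
```

```text
s [ 0.5044 -0.1304  0.062 ]
s [ 0.5476 -0.1415  0.062 ]
s [ 0.5013 -0.1329  0.014 ]
s [ 0.5478 -0.1423  0.014 ]
t [ 0.548  -0.1394  0.062 ]
t [ 0.495  -0.1334  0.062 ]
s brass yaw -7.785553 [558.2516   109.220085]
199 [ 0.52355793 -0.13857723  0.03640763]
face yaw -8.318831
rails 105 [[0.508, -0.109, 0.02], [0.519, -0.043, 0.022], [0.628, 0.008, 0.037]]
t brass yaw -7.498535 [559.14105 118.49971]
58 [ 0.52359469 -0.12918551  0.03478928]
face yaw -0.19584453
rails 143 [[0.508, -0.095, 0.02], [0.52, -0.038, 0.022], [0.58, 0.008, 0.054]]
```

```bash
python3 - <<'E'
from h import *
for n in("side","top"):
    P=cloud(load(f"pics/{n}0.npz")).reshape(-1,3)
    m=(P[:,2]>.12)&(P[:,2]<.9)&(P[:,0]>.2)&(P[:,0]<.95)&(abs(P[:,1])<.9)
    q=P[m]; k=np.round(q[:,:2]/.08).astype(int)
    for a in np.unique(k,axis=0):
        w=q[(k==a).all(1)]
        if len(w)>3: print(n,(a*.08).round(2),len(w),w[:,2].max().round(3))
# pad tilt
c=load("pics/top0.npz");P=cloud(c);V=c["img"].max(-1)
m=(P[...,2]>.10)&(P[...,0]<.455)&(P[...,0]>.415)&(P[...,1]>.06)&(P[...,1]<.11)&(V<120)
q=P[m];A=np.c_[q[:,:2]-q[:,:2].mean(0),np.ones(len(q))];print(np.linalg.lstsq(A,q[:,2],rcond=None)[0])
E
```

```text
side [0.24 0.64] 482 0.512
side [0.24 0.72] 470 0.392
side [0.24 0.8 ] 59 0.242
side [0.4  0.72] 506 0.229
side [0.4 0.8] 61 0.228
side [0.48 0.64] 490 0.287
side [0.48 0.72] 933 0.293
side [0.48 0.8 ] 46 0.292
side [0.56 0.48] 50 0.138
side [0.56 0.64] 162 0.289
side [0.56 0.72] 286 0.293
side [0.56 0.8 ] 17 0.29
side [0.64 0.64] 59 0.195
side [0.64 0.72] 140 0.194
side [0.72 0.64] 32 0.453
side [0.72 0.72] 36 0.196
side [ 0.8  -0.48] 69 0.123
side [ 0.8  -0.32] 56 0.153
side [ 0.8  -0.24] 91 0.157
side [0.8  0.24] 179 0.173
side [0.8  0.32] 326 0.203
side [0.8 0.4] 285 0.2
side [0.8  0.48] 252 0.173
side [0.8  0.56] 217 0.174
side [0.8  0.64] 34 0.174
side [0.8 0.8] 332 0.396
side [ 0.88 -0.64] 552 0.158
side [ 0.88 -0.56] 1016 0.15
side [ 0.88 -0.48] 607 0.156
side [ 0.88 -0.4 ] 1069 0.155
side [ 0.88 -0.32] 1018 0.173
side [ 0.88 -0.24] 215 0.172
side [0.88 0.24] 463 0.173
side [0.88 0.32] 634 0.204
side [0.88 0.4 ] 268 0.203
side [0.88 0.48] 418 0.203
side [0.88 0.56] 277 0.204
side [0.88 0.64] 29 0.174
side [0.96 0.24] 56 0.17
side [0.96 0.32] 33 0.171
side [0.96 0.48] 28 0.172
[... 305 characters left out ...]
7 0.155
top [0.8  0.24] 208 0.174
top [0.8  0.32] 641 0.201
top [0.8 0.4] 643 0.204
top [0.8  0.48] 635 0.175
top [0.8  0.56] 630 0.176
top [0.8  0.64] 135 0.173
top [0.8 0.8] 71 0.148
top [ 0.88 -0.64] 332 0.159
top [ 0.88 -0.56] 570 0.15
top [ 0.88 -0.48] 366 0.157
top [ 0.88 -0.4 ] 741 0.157
top [ 0.88 -0.32] 738 0.174
top [ 0.88 -0.24] 354 0.176
top [0.88 0.24] 456 0.175
top [0.88 0.32] 1339 0.206
top [0.88 0.4 ] 1035 0.205
top [0.88 0.48] 1275 0.204
top [0.88 0.56] 1063 0.207
top [0.88 0.64] 261 0.174
top [0.96 0.24] 58 0.174
top [0.96 0.32] 75 0.174
top [0.96 0.4 ] 33 0.174
top [0.96 0.48] 143 0.174
top [0.96 0.56] 45 0.201
top [0.96 0.64] 31 0.173
[-0.26103769  0.2002075   0.11250569]
```

Emit:
step_arm([
  [[26,23.5,-3.5],0],
  [[26,23.5,-3.5],0],
  [[26,23.5,-3.5],0],
  [[26,23.5,-3.5],0],
  [[26,23.5,-3.5],0],
  [[26,23.5,-3.5],0],
  [[26,23.5,-3.5],0],
  [[26,26,0],0],
  [[26,26,0],0],
  [[26,26,0],0],
  [[26,26,0],0],
  [[26,26,0],0],
  [[26,26,0],0],
  [[26,26,0],0],
  [[26,26,0],0],
], gripper=1, grip_force=20)

```text
time_s: 1.98
tcp_pos: [0.4521, 0.1973, 0.2217]
eef_rot: [180.0, 0.0, -14.1]
contact_force: [-0.6, 0.3, -0.2]
gripper_width: 0.0009
```

Emit:
step_arm([
  [[15.5,36,2],0],
  [[15.5,36,2],0],
  [[15.5,36,2],0],
  [[15.5,36,2],0],
  [[15.5,36,2],0],
  [[15.5,36,2],0],
  [[15.5,36,2],0],
  [[15.5,36,2],0],
  [[15.5,36,2],0],
  [[15.5,36,2],0],
  [[0,0,0],10.5],
  [[0,0,0],10.5],
  [[0,0,0],10.5],
  [[0,0,0],10.5],
  [[0,0,0],10.5],
  [[0,0,0],10.5],
  [[0,0,0],10.5],
  [[0,0,0],10.5],
])

```text
time_s: 4.22
tcp_pos: [0.5143, -0.1884, 0.2015]
eef_rot: [180.0, 0.0, -98.4]
contact_force: [0.1, -0.2, -0.1]
gripper_width: 0.0008
```

Emit:
step_arm([
  [[0,-2,28],0.4],
  [[0,0,28],0],
  [[0,0,28],0],
  [[0,0,28],0],
  [[0,0,28],0],
  [[0,0,26],0],
  [[0,0,2],0],
  [[0,0,0],0],
])

```text
time_s: 5.22
tcp_pos: [0.517, -0.1888, 0.0344]
eef_rot: [-180.0, -0.0, -98.5]
contact_force: [-0.9, -0.8, 0.6]
gripper_width: 0.0005
```

```bash
python3 - <<'E'
from plant import r, imaging
from h import *
for n in ("side","top"):
    c=imaging.capture(n); np.savez(f"pics/{n}1.npz",**c)
    zoom(c,*((230,230,150,130,5) if n=="side" else (280,200,150,120,5)),f"pics/{n}1z.png")
print(r.get_state()["tcp_pos"],r.get_state()["eef_rot"])
E
```

```text
[ 0.51743754 -0.1887765   0.03501   ] [-1.79901039e+02  3.23557048e-03 -9.84704225e+01]
```

View pics/side1z.png

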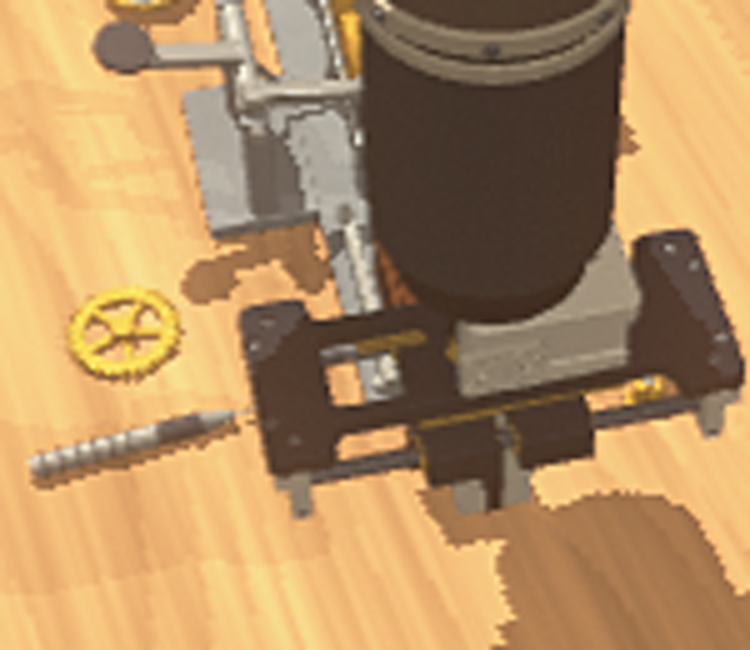

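View pics/top1z.png

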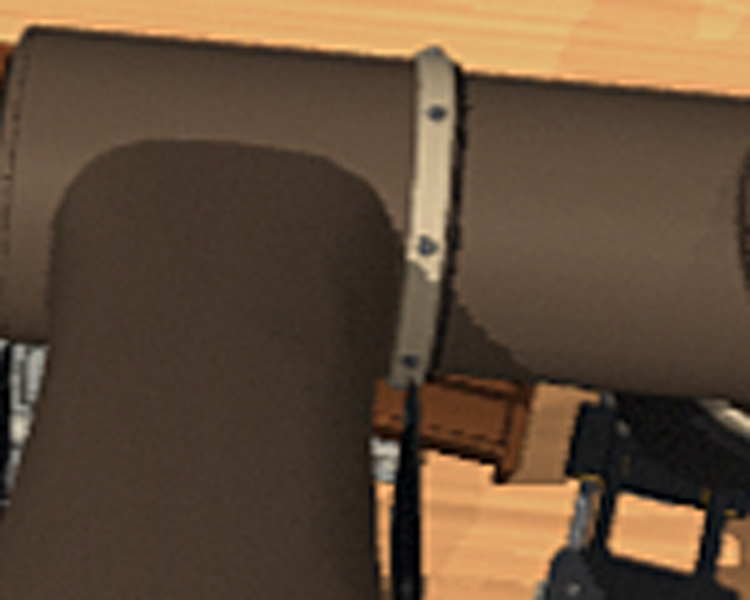

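The side view shows the shut fingers at about (485,490) in the zoom, standing on the near side of the tray board. The top view shows the arm covering most of the scene, with the board edge visible at (510,430) and a gap before the gripper. Before pushing I'll check how high the arm sits above the feeder.

```bash
python3 - <<'E'
from h import *
for n in("side","top"):
    P=cloud(load(f"pics/{n}1.npz")).reshape(-1,3)
    d=P-[.5548,.0775,0]; fx=d[:,0]*.990-d[:,1]*.139; fy=d[:,0]*.139+d[:,1]*.990
    for y0 in np.arange(-.40,.2,.05):
        m=(fy>y0)&(fy<y0+.05)&(abs(fx)<.15)&(P[:,2]>.125)
        if m.sum(): print(n,y0.round(2),m.sum(),P[m,2].min().round(3),P[m,2].max().round(3))
E
```

```text
side -0.35 5647 0.129 0.506
side -0.3 4703 0.125 0.507
side -0.25 1077 0.133 0.506
side -0.2 1236 0.419 0.604
side -0.15 5131 0.409 0.641
side -0.1 505 0.429 0.64
side -0.05 153 0.467 0.491
top -0.35 470 0.14 0.508
top -0.3 3650 0.127 0.51
top -0.25 3165 0.132 0.509
top -0.2 2155 0.434 0.592
top -0.15 3763 0.424 0.643
top -0.1 3719 0.457 0.642
top -0.05 1691 0.438 0.592
```

Emit:
step_arm([
  [[-12,0,0],0],
  [[-12,0,0],0],
  [[-10,0,0],0],
  [[-5,0,0],0],
  [[-5,0,0],0],
  [[-5,0,0],0],
  [[-5,0,0],0],
])

```text
time_s: 6.2
tcp_pos: [0.5246, -0.1351, 0.0338]
eef_rot: [180.0, -0.0, -98.5]
contact_force: [0.5, -0.6, 0.4]
gripper_width: 0.0003
```

```bash
python3 - <<'E'
from plant import r, imaging
from h import *
for n in ("side","top"):
    c=imaging.capture(n); np.savez(f"pics/{n}2.npz",**c)
    zoom(c,*((230,230,150,130,5) if n=="side" else (280,200,150,120,5)),f"pics/{n}2z.png")
print(r.get_state())
E
```

```text
{'time_s': 6.3, 'joints': array([ 6.31165452e+00,  1.76226421e+01, -2.79490342e+01,  6.87536771e-04,
       -4.44269812e+01, -1.47771690e+01]), 'qd': array([-0.44945792, -0.04664374, -0.04614447,  0.01117306, -0.12918835,
        0.62135287]), 'joint_torque': array([ 1.89484376e-01, -4.67867374e+01,  2.17881042e+01,  5.19061044e+00,
        2.04511575e-02, -1.11165089e-01]), 'tcp_pos': array([ 0.5246862 , -0.13493918,  0.03385904]), 'eef_rot': array([-1.79998579e+02, -1.22973757e-04, -9.84650235e+01]), 'contact_force': array([-0.08552544,  0.97401754,  0.87231389]), 'moment': array([ 0.08684057, -0.12891195,  0.02187103]), 'gripper_width': 0.0005384012383691877}
```

View pics/side2z.png

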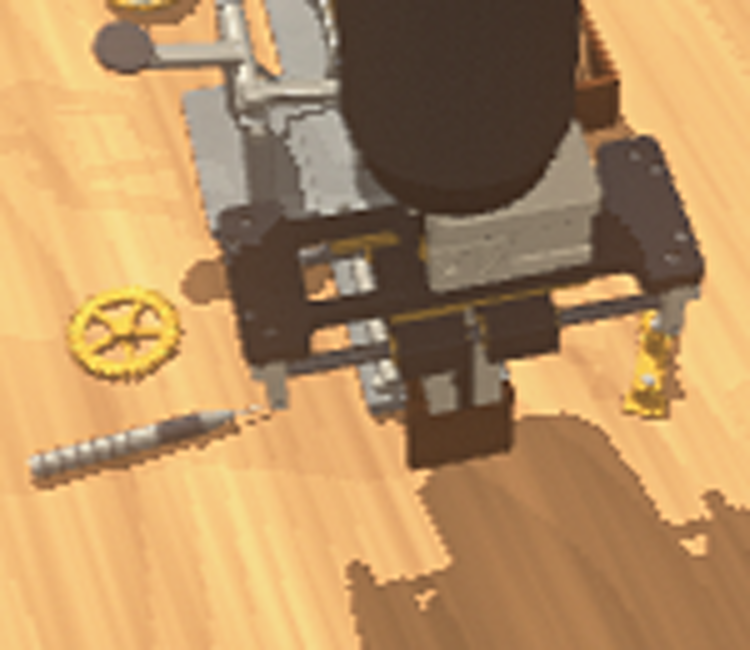

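View pics/top2z.png

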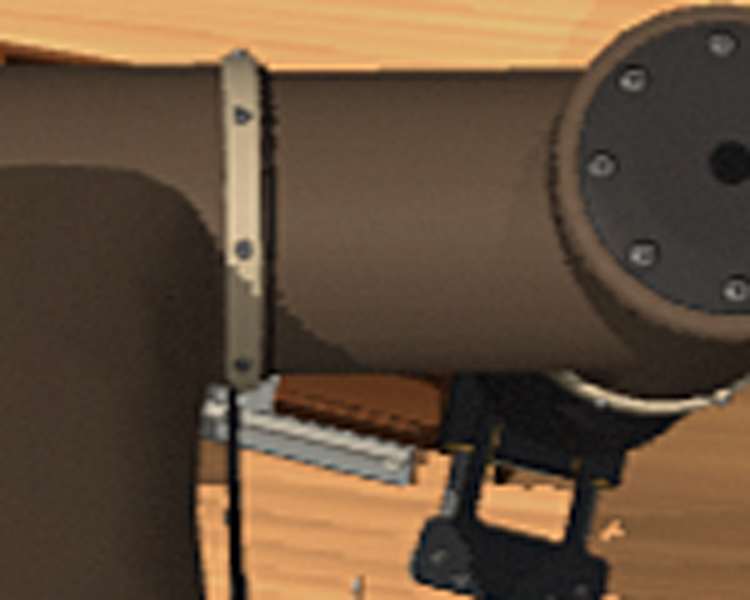

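```bash
python3 - <<'E'
from h import *
s=load("pics/side2.npz");t=load("pics/top2.npz");s1=load("pics/side1.npz");s0=load("pics/side0.npz")
print("tcp1",proj(s1,[.517,-.1888,.0344]),"tcp2",proj(s,[.5247,-.135,.0339]), proj(t,[.5247,-.135,.0339]))
P=cloud(s);P1=cloud(s1);P0=cloud(s0)
for u,v in [(317,308),(326,305),(318,318),(328,316),(314,305),(330,308),(322,312)]: print((u,v),P[v,u].round(4),P0[v,u].round(4))
for u,v in [(325,328),(332,326),(325,322)]: print("1",(u,v),P1[v,u].round(4))
E
```

```text
tcp1 [326.8265416  335.32856419] tcp2 [321.23087929 315.62453108] [382.536326   285.32818863]
(317, 308) [ 0.3037 -0.7127  0.9164] [ 0.5248 -0.1076  0.0281]
(326, 305) [ 0.532  -0.1458  0.0846] [ 0.5403 -0.1252  0.0543]
(318, 318) [ 0.5157 -0.1377  0.0329] [ 0.5165 -0.1355  0.0295]
(328, 316) [ 0.5385 -0.1423  0.0348] [ 0.5388 -0.1415  0.0337]
(314, 305) [ 0.5093 -0.1307  0.0769] [ 0.5154 -0.1135  0.052 ]
(330, 308) [ 0.5449 -0.1379  0.0569] [ 0.5434 -0.1416  0.0624]
(322, 312) [ 0.525  -0.1393  0.0535] [ 0.5251 -0.139   0.0531]
1 (325, 328) [ 0.5085 -0.1991  0.0823]
1 (332, 326) [ 0.5234 -0.2016  0.0852]
1 (325, 322) [ 0.4983 -0.2247  0.1451]
```

```bash
python3 - <<'E'
from h import *
s1=load("pics/side1.npz")
P=cloud(s1)
for v in range(318,342): print(v,[tuple((P[v,u]*1000).round().astype(int)) for u in (322,326,328,330,333)], s1["img"][v,328])
zoom(s1,300,300,50,50,12,"pics/f1.png")
E
```

```text
318 [(np.int64(495), np.int64(-218), np.int64(152)), (np.int64(501), np.int64(-222), np.int64(153)), (np.int64(506), np.int64(-222), np.int64(151)), (np.int64(511), np.int64(-219), np.int64(144)), (np.int64(516), np.int64(-222), np.int64(146))] [75 56 45]
319 [(np.int64(494), np.int64(-219), np.int64(149)), (np.int64(501), np.int64(-223), np.int64(152)), (np.int64(505), np.int64(-224), np.int64(151)), (np.int64(511), np.int64(-221), np.int64(143)), (np.int64(516), np.int64(-223), np.int64(144))] [77 58 47]
320 [(np.int64(492), np.int64(-225), np.int64(156)), (np.int64(501), np.int64(-224), np.int64(149)), (np.int64(504), np.int64(-225), np.int64(150)), (np.int64(520), np.int64(-199), np.int64(106)), (np.int64(516), np.int64(-224), np.int64(142))] [75 55 42]
321 [(np.int64(493), np.int64(-222), np.int64(148)), (np.int64(501), np.int64(-224), np.int64(146)), (np.int64(505), np.int64(-224), np.int64(145)), (np.int64(521), np.int64(-196), np.int64(98)), (np.int64(516), np.int64(-223), np.int64(137))] [74 54 40]
322 [(np.int64(493), np.int64(-223), np.int64(145)), (np.int64(500), np.int64
[... 4270 characters left out ...]
p.int64(520), np.int64(-176), np.int64(-1)), (np.int64(525), np.int64(-177), np.int64(-2)), (np.int64(529), np.int64(-178), np.int64(-3)), (np.int64(535), np.int64(-183), np.int64(0))] [250 212 136]
340 [(np.int64(511), np.int64(-176), np.int64(0)), (np.int64(518), np.int64(-180), np.int64(2)), (np.int64(524), np.int64(-179), np.int64(-3)), (np.int64(528), np.int64(-181), np.int64(-2)), (np.int64(534), np.int64(-186), np.int64(1))] [249 212 136]
341 [(np.int64(509), np.int64(-179), np.int64(1)), (np.int64(518), np.int64(-181), np.int64(0)), (np.int64(522), np.int64(-183), np.int64(-1)), (np.int64(526), np.int64(-185), np.int64(1)), (np.int64(533), np.int64(-186), np.int64(-2))] [250 211 137]
```

View pics/f1.png

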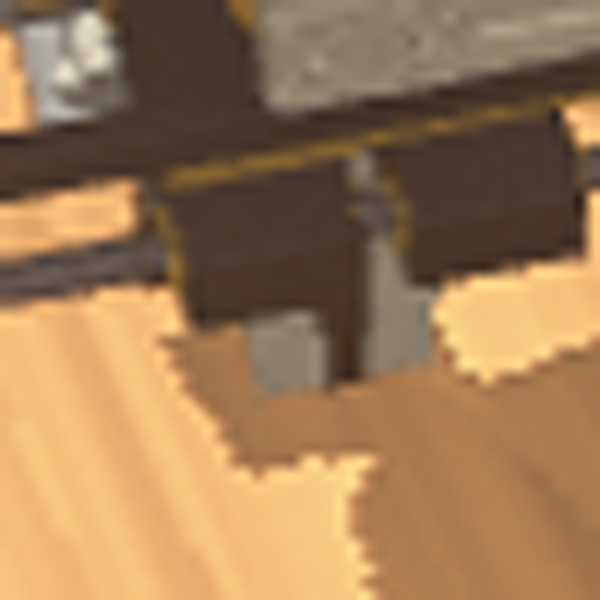

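The pictures disagree with the reported pose. The board has not moved, and the visible fingertips are at z≈0.067 m while the reported TCP z is 0.034 m. The tips therefore passed just over the board (top at 0.062 m), which also explains the missing contact force. I'll back off, descend in small steps watching the force, and check the tip height again by camera.

Emit:
step_arm([
  [[10,0,0],0],
  [[15,0,0],0],
  [[15,0,0],0],
  [[10,0,0],0],
  [[0,0,5],0],
  [[0,0,5],0],
  [[0,0,5],0],
  [[0,0,0],0],
])

```text
time_s: 7.3
tcp_pos: [0.5169, -0.1844, 0.0183]
eef_rot: [179.9, -0.0, -98.5]
contact_force: [-1.0, -0.7, -0.7]
gripper_width: 0.0008
```

```bash
python3 - <<'E'
from plant import r, imaging
from h import *
c=imaging.capture("side"); np.savez("pics/side3.npz",**c)
zoom(c,290,280,70,70,9,"pics/side3z.png")
P=cloud(c)
for u in (322,324,326,328,330,333):
    col=P[310:345,u]; m=(col[:,2]>.02)
    print(u, 310+np.where(m)[0].max(), col[m][-3:].round(3).tolist())
st=r.get_state();print(st["tcp_pos"],st["contact_force"])
E
```

```text
322 334 [[0.504, -0.194, 0.062], [0.504, -0.193, 0.057], [0.504, -0.193, 0.054]]
324 334 [[0.508, -0.195, 0.061], [0.509, -0.193, 0.054], [0.508, -0.193, 0.051]]
326 334 [[0.513, -0.193, 0.056], [0.513, -0.194, 0.053], [0.513, -0.195, 0.05]]
328 334 [[0.518, -0.193, 0.054], [0.518, -0.193, 0.048], [0.517, -0.194, 0.048]]
330 333 [[0.521, -0.196, 0.06], [0.521, -0.197, 0.056], [0.522, -0.195, 0.05]]
333 332 [[0.528, -0.197, 0.061], [0.528, -0.197, 0.056], [0.529, -0.196, 0.051]]
[ 0.51710334 -0.18442352  0.01855544] [0.72747236 0.449008   0.4983538 ]
```

View pics/side3z.png

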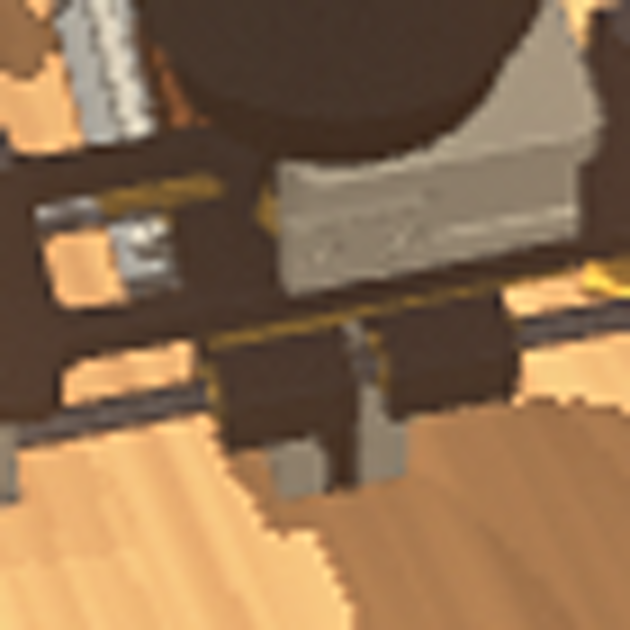

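The fingertips now measure z≈0.050 m with the reported TCP at 0.0185 m, so the offset is a steady +31 mm. I'll go 14 mm lower, which puts the tips at about 0.036 m, then push.

Emit:
step_arm([
  [[0,0,7],0],
  [[0,0,7],0],
  [[-10,0,0],0],
  [[-10,0,0],0],
  [[-8,0,0],0],
  [[-5,0,0],0],
  [[-4,0,0],0],
  [[-4,0,0],0],
])

```text
time_s: 8.35
tcp_pos: [0.5233, -0.1444, 0.0051]
eef_rot: [-180.0, -0.0, -98.5]
contact_force: [-0.5, -5.1, 1.3]
gripper_width: 0.0003
```

Emit:
step_arm([
  [[-5,0,0],0],
  [[-5,0,0],0],
  [[-5,0,0],0],
  [[-5,0,0],0],
  [[-5,0,0],0],
  [[-5,0,0],0],
])

```text
time_s: 9.1
tcp_pos: [0.5276, -0.1142, 0.0048]
eef_rot: [180.0, -0.0, -98.5]
contact_force: [0.4, -4.4, 3.1]
gripper_width: 0.0008
```

```bash
python3 - <<'E'
from plant import r, imaging
from h import *
c=imaging.capture("side"); np.savez("pics/side4.npz",**c)
zoom(c,240,220,130,110,6,"pics/side4z.png")
E
```

```text
(no output)
```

View pics/side4z.png

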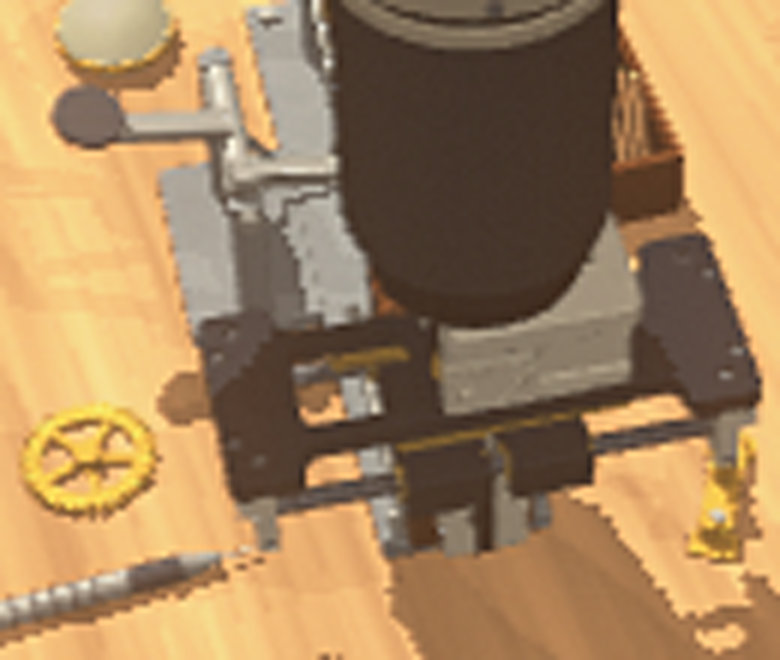

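The fingers are now in front of the board, at about (480,525) in the zoom, and the tray is sliding at about 4 to 5 N. I'll keep pushing towards the stop.

Emit:
step_arm([
  [[-4,0,0],0],
  [[-3,0,0],0],
  [[-3,0,0],0],
])

```text
time_s: 9.52
tcp_pos: [0.529, -0.1045, 0.0048]
eef_rot: [180.0, -0.0, -98.5]
contact_force: [-1.1, -4.1, 2.2]
gripper_width: 0.0006
```

Emit:
step_arm([
  [[-3,0,0],0],
  [[-3,0,0],0],
])

```text
time_s: 9.78
tcp_pos: [0.5289, -0.1035, 0.0049]
eef_rot: [179.9, -0.4, -98.4]
contact_force: [4.3, -52.6, -3.4]
gripper_width: 0.0008
```

Emit:
step_arm([
  [[-3,0,0],0],
  [[-2,0,0],0],
])

```text
time_s: 10.02
tcp_pos: [0.5287, -0.1034, 0.005]
eef_rot: [179.8, -0.7, -98.4]
contact_force: [6.9, -79.9, -6.7]
gripper_width: 0.0004
```

The force rose from 4 N to 53 N and then 80 N with no further motion, so the tray is on its hard stop. I'm backing off.

Emit:
step_arm([
  [[4,0,0],0],
  [[6,0,0],0],
  [[10,0,0],0],
  [[15,0,0],0],
  [[15,0,0],0],
  [[0,0,-30],0],
  [[0,0,-30],0],
  [[0,0,-30],0],
  [[0,0,-30],0],
  [[0,0,-30],0],
  [[0,0,-30],0],
  [[0,0,0],0],
])

```text
time_s: 11.52
tcp_pos: [0.5249, -0.1437, 0.1875]
eef_rot: [-179.7, 0.0, -98.5]
contact_force: [-0.6, -0.2, -1.1]
gripper_width: 0.0004
```

```bash
python3 - <<'E'
from plant import r, imaging
from h import *
c=imaging.capture("side"); np.savez("pics/side5.npz",**c)
zoom(c,220,190,160,140,5,"pics/side5z.png")
print(r.get_state()["contact_force"])
E
```

```text
[ 0.74670891  0.44796222 -1.19292381]
```

View pics/side5z.png

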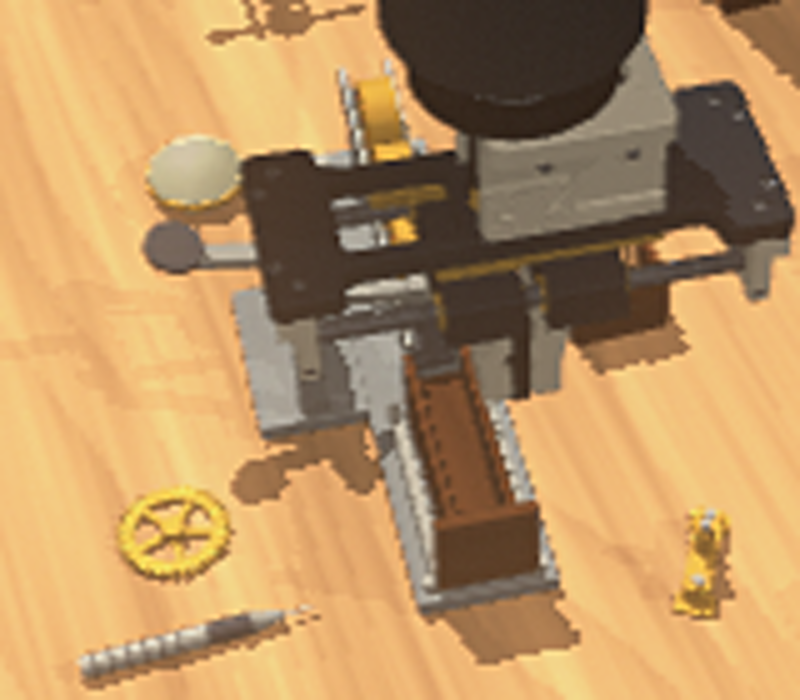

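The tray is home, with its board at (487,550) in the zoom, flush with the end of the base plate. The bystanders have not moved. Next I'll go over the pad and turn the gripper so its long body clears the gate.

Emit:
step_arm([
  [[-27,16,0],0],
  [[-27,16,0],0],
  [[-27,16,0],0],
  [[-27,16,0],0],
  [[-27,16,0],0],
  [[-27,16,0],0],
  [[-27,16,0],0],
  [[-26,17,0],0],
  [[0,0,0],-10],
  [[0,0,0],-10],
  [[0,0,0],-10],
  [[0,0,0],-10],
  [[0,0,0],-10],
  [[0,0,0],-10],
  [[0,0,0],-10],
  [[0,0,0],-10],
  [[0,0,0],-10],
  [[0,0,0],0],
])

```text
time_s: 13.82
tcp_pos: [0.427, 0.0881, 0.184]
eef_rot: [180.0, 0.1, -8.6]
contact_force: [-0.6, -0.2, 0.3]
gripper_width: 0.0004
```

```bash
python3 - <<'E'
from plant import r, imaging
from h import *
st=r.get_state();print(st["tcp_pos"],st["eef_rot"],st["contact_force"])
for n in("side","top"):
    c=imaging.capture(n); np.savez(f"pics/{n}6.npz",**c)
    zoom(c,*((200,160,160,150,5) if n=="side" else (220,200,180,150,4)),f"pics/{n}6z.png")
c=load("pics/side6.npz");P=cloud(c)
m=(P[...,2]>.15)&(P[...,2]<.30)&(P[...,0]>.36)&(P[...,0]<.5)&(P[...,1]>0)&(P[...,1]<.15)&(c["z_map"]>0)
q=P[m];print("tips lowest",np.percentile(q[:,2],[0,1,5]),q[q[:,2]<q[:,2].min()+.006].mean(0))
E
```

```text
[0.42702395 0.088069   0.18396843] [ 1.79950087e+02  7.63147082e-02 -8.56099703e+00] [-0.61522598 -0.19543582  0.31577808]
tips lowest [0.27690392 0.27884731 0.27993508] [0.39849069 0.00398457 0.28071793]
```

View pics/side6z.png

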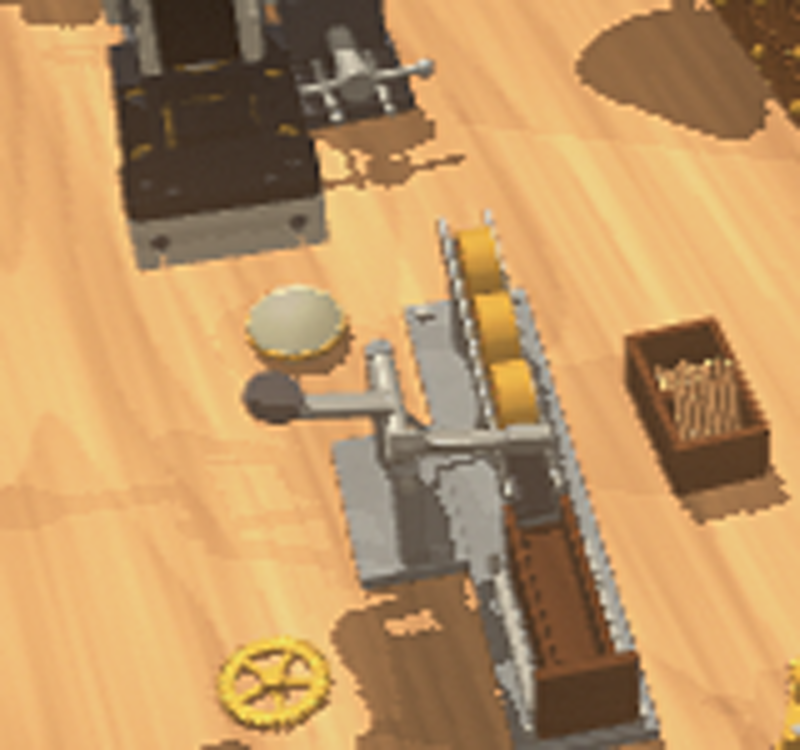

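View pics/top6z.png

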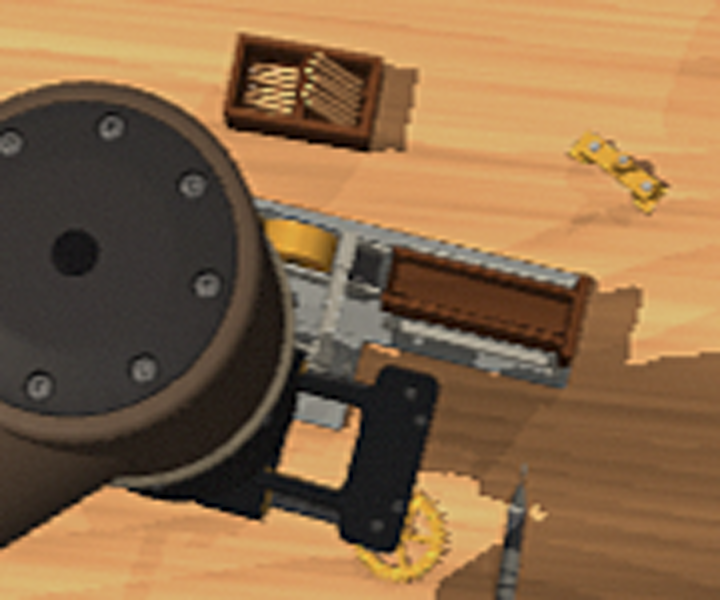

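The side view shows the tray home with its board at (588,695) in the zoom. The rocker is at rest, with the pad at (273,397) and three blanks behind the gate. The gripper is above the pad, so I'll descend and measure.

Emit:
step_arm([
  [[2,0,20],-0.3],
  [[0,0,22],0],
  [[0,0,22],0],
  [[0,0,20],0],
  [[0,0,0],0],
])

```text
time_s: 14.55
tcp_pos: [0.4284, 0.0874, 0.0996]
eef_rot: [179.9, 0.1, -8.3]
contact_force: [0.8, 0.5, -0.4]
gripper_width: 0.0009
```

```bash
python3 - <<'E'
from plant import r, imaging
from h import *
st=r.get_state();print(st["tcp_pos"],st["eef_rot"],st["contact_force"])
c=imaging.capture("side"); np.savez(f"pics/side7.npz",**c)
zoom(c,200,180,160,130,5,f"pics/side7z.png")
E
```

```text
[0.42842305 0.0874091  0.09959266] [ 1.79868796e+02  1.47245791e-01 -8.34185501e+00] [ 0.82161666  0.48125838 -0.4337544 ]
```

View pics/side7z.png

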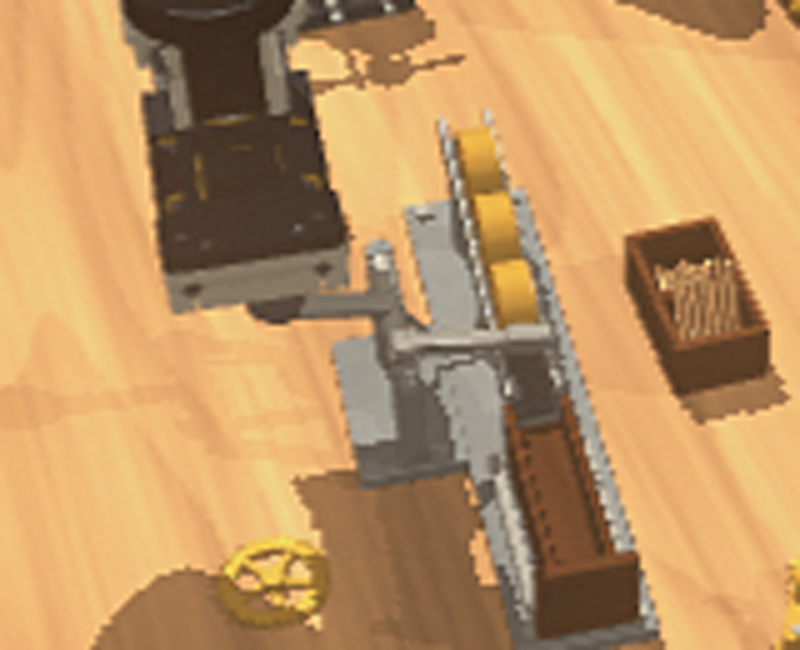

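Emit:
step_arm([
  [[0,0,6],0],
  [[0,0,6],0],
  [[0,0,5],0],
  [[0,0,5],0],
  [[0,0,5],0],
  [[0,0,5],0],
])

```text
time_s: 15.35
tcp_pos: [0.4295, 0.0883, 0.0687]
eef_rot: [-180.0, -0.0, -8.2]
contact_force: [-3.8, 2.1, 5.9]
gripper_width: 0.0003
```

Emit:
step_arm([
  [[0,0,4],0],
  [[0,0,3],0],
  [[0,0,2],0],
])

```text
time_s: 15.72
tcp_pos: [0.4295, 0.0885, 0.0597]
eef_rot: [-180.0, -0.0, -8.2]
contact_force: [-5.2, 3.6, 6.5]
gripper_width: 0.0004
```

Emit:
step_arm([
  [[0,0,2],0],
  [[0,0,1.5],0],
])

```text
time_s: 15.98
tcp_pos: [0.4297, 0.0888, 0.0573]
eef_rot: [-180.0, -0.0, -8.1]
contact_force: [-13.2, 4.5, 27.1]
gripper_width: 0.0008
```

The pad is at its stop: the force jumped from 6.5 N to 27 N over 2.4 mm. I'll hold it there while the blank rolls out.

Emit:
step_arm([
  [[0,0,0],0],
  [[0,0,0],0],
  [[0,0,0],0],
  [[0,0,0],0],
  [[0,0,0],0],
  [[0,0,0],0],
  [[0,0,0],0],
  [[0,0,0],0],
  [[0,0,0],0],
  [[0,0,0],0],
  [[0,0,0],0],
  [[0,0,0],0],
])

```text
time_s: 17.48
tcp_pos: [0.4297, 0.0888, 0.0576]
eef_rot: [-179.9, -0.0, -8.1]
contact_force: [-11.2, 3.4, 22.4]
gripper_width: 0.0008
```

```bash
python3 - <<'E'
from plant import r, imaging
from h import *
st=r.get_state();print(st["tcp_pos"],st["contact_force"])
c=imaging.capture("side"); np.savez(f"pics/side8.npz",**c)
zoom(c,200,180,160,130,5,f"pics/side8z.png")
E
```

```text
[0.42973458 0.08875573 0.05755583] [-11.2323232    3.38788304  22.43078416]
```

View pics/side8z.png

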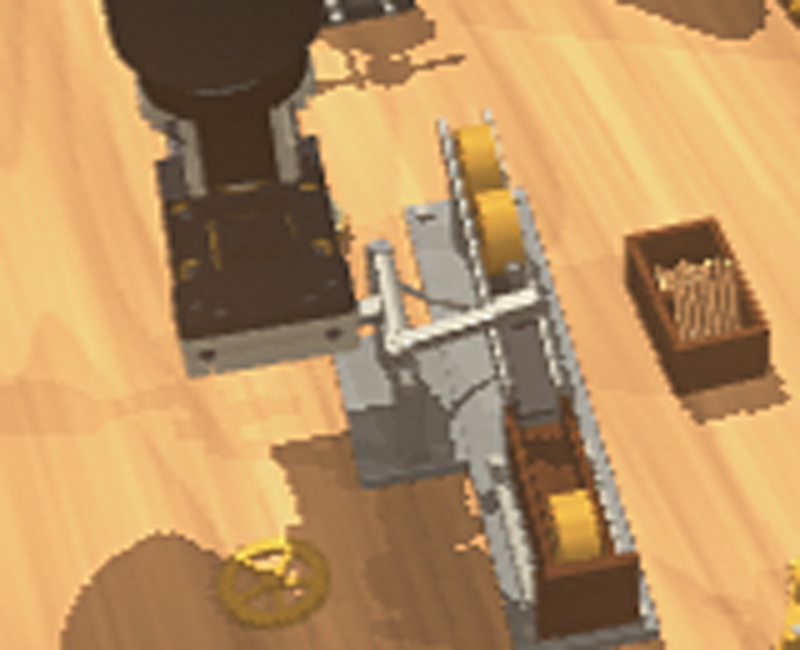

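The lead blank is in the tray at (578,525) in the zoom, with the gate lifted. The other two blanks, at (500,232) and (480,150), are held by the keeper. I'm releasing the pad slowly.

Emit:
step_arm([
  [[0,0,-3],0],
  [[0,0,-4],0],
  [[0,0,-4],0],
  [[0,0,-5],0],
  [[0,0,-5],0],
  [[0,0,-5],0],
  [[0,0,-6],0],
  [[0,0,-8],0],
  [[0,0,-15],0],
  [[0,0,-25],0],
  [[0,0,-30],0],
  [[0,0,-30],0],
  [[0,0,0],0],
  [[0,0,0],0],
  [[0,0,0],0],
  [[0,0,0],0],
])

```text
time_s: 19.52
tcp_pos: [0.4292, 0.088, 0.1957]
eef_rot: [179.9, 0.1, -8.2]
contact_force: [-0.1, -0.9, 0.4]
gripper_width: 0.0002
```

```bash
python3 - <<'E'
from plant import r, imaging
from h import *
import time
st=r.get_state();print(st["time_s"],st["tcp_pos"],st["contact_force"])
for k in range(2):
  c=imaging.capture("side"); np.savez(f"pics/side9_{k}.npz",**c)
  P=cloud(c);hsv=cv2.cvtColor(c["img"],cv2.COLOR_RGB2HSV);H,S=hsv[...,0],hsv[...,1]
  d=P-[.5548,.0775,0]; fx=d[...,0]*.990-d[...,1]*.139; fy=d[...,0]*.139+d[...,1]*.990
  m=(abs(fx)<.02)&(H>15)&(H<32)&(S>150)&(P[...,2]>.03)&(fy<.15)&(fy>-.2)
  n,l,s,_=cv2.connectedComponentsWithStats(m.astype(np.uint8))
  for i in range(1,n):
    if s[i,4]>15: q=l==i; print(s[i],"fy",fy[q].min().round(3),fy[q].max().round(3),"z",P[...,2][q].max().round(3))
zoom(c,200,180,160,130,5,f"pics/side9z.png")
c0=load("pics/side0.npz")
for cc in (c0,c):
  P=cloud(cc);V=cc["img"].max(-1)
  pad=(P[...,2]>.09)&(P[...,0]<.455)&(P[...,0]>.41)&(P[...,1]>.06)&(P[...,1]<.11)&(V<120)&(P[...,2]<.13);print("pad",pad.sum(),P[pad].mean(0))
E
```

```text
19.525 [0.42915589 0.08797388 0.19572181] [-0.1473044  -0.92678269  0.41862342]
[294 219  14  27 196] fy -0.024 0.061 z 0.101
[309 278  12  15 129] fy -0.162 -0.122 z 0.073
[294 219  14  27 193] fy -0.025 0.062 z 0.1
[309 278  12  15 128] fy -0.163 -0.119 z 0.073
pad 103 [0.43739627 0.08165916 0.10994089]
pad 100 [0.43709968 0.08174648 0.10995297]
```

View pics/side9z.png

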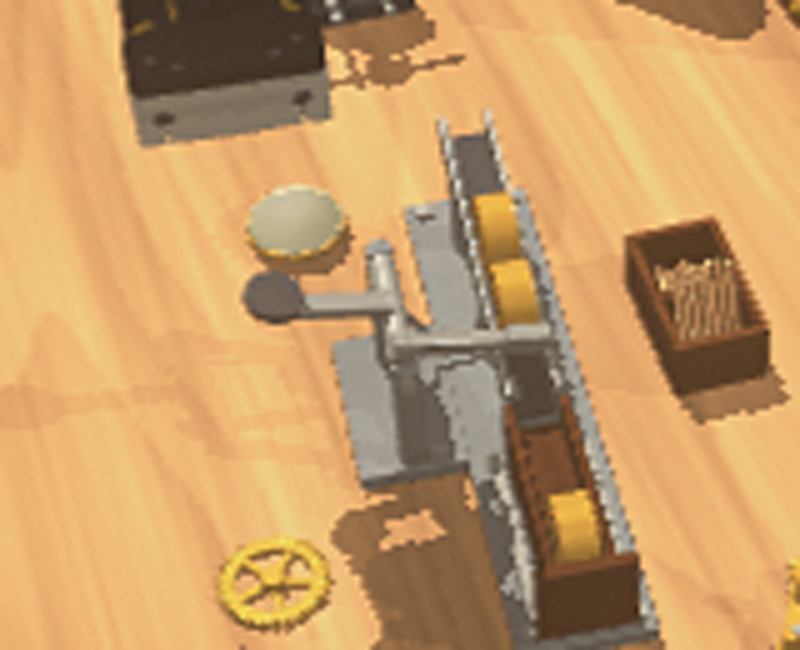

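```bash
python3 - <<'E'
from h import *
a=load("pics/side6.npz");b=load("pics/side9_1.npz")
for c in (a,b):
    P=cloud(c);m=np.zeros((480,640),bool);m[294:304,309:326]=1
    V=c["img"].max(-1);m&=(P[...,2]>.02)&(P[...,2]<.05)
    q=P[m];print(m.sum(),(q[:,0]*.139+q[:,1]*.99).mean())
from plant import close_job
close_job()
E
```

```text
114 -0.017515089791598507
113 -0.017876569365986122
the job is handed in; nothing more can be done
```

The tray is home, one blank is in it, and the rocker is back up with the other two blanks waiting behind the closed gate. I handed the job in at about 19.6 s of the 43 s; no verdict was reported.

**What I did**
- I pushed the tray home with the shut fingertips. It slid at about 4–5 N and then hit its hard stop. I overran the stop slightly, so the force peaked at about 80 N, below the 120 N wrist limit.
- I pressed the pad to its stop at about 27 N, held it for about 1.5 s, released it slowly and backed clear.

**Last checks, from the side camera**
- **Lead blank:** it lies in the tray against the end board.
- **Other blanks:** both wait in the chute, the second at the gate. No motion showed between two pictures 0.05 s apart.
- **Rocker:** the pad is back at its rest position to within 0.3 mm.
- **Tray:** the board sits within 0.4 mm of where it was before the press.
- **Bystanders:** the loupe, peg box and wheel show no movement in the last picture. I did not check the other bystanders again at the end.
- **Clearance:** the robot touches nothing, and the force reading is about 1 N, which is noise level.

**What disagreed**
- The reported TCP height was about 31 mm lower than the fingertips seen in the camera.
- Because of this my first push passed just over the board without touching it. I then corrected all heights from the pictures, and the second push and the press worked.

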